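# Strip the gearbox shaft into the parts tray

### The job

The gearbox shaft is to be stripped for cleaning. Working from the top down, take the collar, the bearing, the pulley and the gear off the shaft and lay each one flat in its own pocket of the foam tray: the smallest part in the smallest pocket, and so on up to the gear in the largest. Lower each part into its pocket rather than dropping it, and leave the jar of screws standing where it is.

Things in the scene. Friction and masses are not known exactly. Their poses are not given: they have to be found in the camera images.
- collar: the shaft collar: a black ring with a narrow clamp slot on one side, topmost on the shaft. Outside diameter 22 mm, bore 13 mm, height 12 mm. Loose. Origin at the centre of its underside, z up along its axis.
- bearing: the sealed ball bearing: a bright steel ring with a red seal, second from the top. Outside diameter 32 mm, bore 15 mm, height 12 mm. Loose. Origin at the centre of its underside, z up along its axis.
- pulley: the toothed-belt pulley: aluminium, with two flanges, third from the top. Outside diameter 46 mm, bore 17 mm, height 16 mm. Loose. Origin at the centre of its underside, z up along its axis.
- gear: the brass spur gear, lowest on the shaft, resting on the boss of the cover. Outside diameter 62 mm, bore 19 mm, height 14 mm. Loose. Origin at the centre of its underside, z up along its axis.
- pocket_collar: the square black foam insert (88 x 88 x 7 mm) with the round pocket of 38 mm diameter, for the collar; one of four that lie two by two in a low tray. Fixed. Origin at the centre of its underside, 3 mm above the table, z up; the blue pocket floor is 4 mm and the black top 7 mm above the origin (pocket 3 mm deep). The inserts change places in the tray.
- pocket_bearing: the square black foam insert (88 x 88 x 7 mm) with the round pocket of 48 mm diameter, for the bearing; one of four that lie two by two in a low tray. Fixed. Origin at the centre of its underside, 3 mm above the table, z up; the blue pocket floor is 4 mm and the black top 7 mm above the origin (pocket 3 mm deep). The inserts change places in the tray.
- pocket_pulley: the square black foam insert (88 x 88 x 7 mm) with the round pocket of 62 mm diameter, for the pulley; one of four that lie two by two in a low tray. Fixed. Origin at the centre of its underside, 3 mm above the table, z up; the blue pocket floor is 4 mm and the black top 7 mm above the origin (pocket 3 mm deep). The inserts change places in the tray.
- pocket_gear: the square black foam insert (88 x 88 x 7 mm) with the round pocket of 78 mm diameter, for the gear; one of four that lie two by two in a low tray. Fixed. Origin at the centre of its underside, 3 mm above the table, z up; the blue pocket floor is 4 mm and the black top 7 mm above the origin (pocket 3 mm deep). The inserts change places in the tray.
- gearbox_cover: aluminium cover, 100 mm square, fixed; origin at its underside, on the axis of the upright stepped steel shaft. Tops above the table: corner bosses 17, central boss (33 mm across) 28, shaft 85 mm. The parts start loose on the shaft, undersides at 28 (gear), 42 (pulley), 58 (bearing), 70 mm (collar); the shaft is 16, 14, 12, 10 mm thick there, so each lifts straight up and off.
- screw_jar: a small clear jar of screws with a black lid, 56 mm across, 58 mm high, standing loose at the far right of the table. Origin at the centre of its underside. A bystander.

How it is judged:
On the way, in this order (a step that is already met when the one before it is completed fails the run):
1. the collar lies flat in its own pocket (horizontal distance between collar and pocket_collar below 0.01 m and z of collar in the frame of pocket_collar between 0.002 and 0.0055 m and angle between collar's own z axis and vertical below 0.05 rad), for 0.2 s.
2. the bearing lies flat in its own pocket (horizontal distance between bearing and pocket_bearing below 0.01 m and z of bearing in the frame of pocket_bearing between 0.002 and 0.0055 m and angle between bearing's own z axis and vertical below 0.05 rad), for 0.2 s.
3. the pulley lies flat in its own pocket (horizontal distance between pulley and pocket_pulley below 0.01 m and z of pulley in the frame of pocket_pulley between 0.002 and 0.0055 m and angle between pulley's own z axis and vertical below 0.05 rad), for 0.2 s.
4. the gear lies flat in its own pocket (horizontal distance between gear and pocket_gear below 0.01 m and z of gear in the frame of pocket_gear between 0.002 and 0.0055 m and angle between gear's own z axis and vertical below 0.05 rad), for 0.2 s.
At the end, for the whole second after the job is handed in: Collar, bearing, pulley and gear each lie flat (within 0.05 rad) on the blue floor of their own pocket (38, 48, 62 and 78 mm in that order), within 10 mm of its centre, at rest; the screw jar stands upright within 20 mm of where it was (all of step 1 and all of step 2 and all of step 3 and all of step 4 and linear speed of each of collar, bearing, pulley, gear below 0.02 m/s and not (distance of screw_jar from where it was at the start of the episode above 0.02 m or angle between screw_jar's own z axis and vertical above 0.3 rad)); the robot touches nothing.
It fails at once if the screw jar is pushed more than 20 mm or tipped (distance of screw_jar from where it was at the start of the episode above 0.02 m or angle between screw_jar's own z axis and vertical above 0.3 rad).
It fails at once if the collar is dropped into the tray (it is faster than 0.6 m/s within 12 mm of the height of the pocket floor) (linear speed of collar above 0.6 m/s and height (world z) of collar below 0.019 m).
It fails at once if the bearing is dropped into the tray (it is faster than 0.6 m/s within 12 mm of the height of the pocket floor) (linear speed of bearing above 0.6 m/s and height (world z) of bearing below 0.019 m).
It fails at once if the pulley is dropped into the tray (it is faster than 0.6 m/s within 12 mm of the height of the pocket floor) (linear speed of pulley above 0.6 m/s and height (world z) of pulley below 0.019 m).
It fails at once if the gear is dropped into the tray (it is faster than 0.6 m/s within 12 mm of the height of the pocket floor) (linear speed of gear above 0.6 m/s and height (world z) of gear below 0.019 m).
It also fails if it takes over 102 s, if anything falls off the work surface, if the arm or the gripper's body presses on something with over 40 N, if the wrist force passes 120 N, or if a joint passes its speed limit or range.

### The arm

A 7-joint arm with a two-finger parallel gripper is mounted at the origin on a cart in front of the work surface, level with it; the furniture and walls round the work are solid. World frame = base frame: x ahead of the robot, y to its left, z up, the work surface at z = 0. Lengths are in m, angles in rad, forces in N, time in s.
With the tool pointing down it reaches from about 0.4 to 0.85 m from the base axis. Payload 10.4 kg.
Tool frame: the origin (TCP) lies between the finger pads; the fingertips stand ahead of it and the grasp point (between the pads) lies 5 mm behind it (manip.tip_extent is the z of the fingertips in the tool frame, in m); z points along the fingers, y is the line along which they close (so a half turn about z gives the same grasp; the last joint's range is limited). The gripper opens to 85 mm and grips with 20 to 120 N. Pads are 22 mm wide; open, the fingers measure 114 mm over their backs; the gripper's body (76 mm by 85 mm) begins 54 mm behind the grasp point. The pads swing forward as they close: fully open they stand 13 mm farther back than shut.
Start: joints at [1.139, 0.332, -0.065, 1.46, 0.022, 1.35, -0.088], TCP at [0.248, -0.574, 0.245] pointing down, gripper open.
Joint ranges: [-2.6, 2.6], [-0.5, 2.12], [-1.47, 1.34], [0.16, 2.42], [-1.27, 4.41], [0.06, 2.06], [-2.6, 2.6]. Speed limits (rad/s): [2.22, 2.22, 2.79, 2.79, 3.14, 3.14, 3.14].

### API

Orientations are given as a unit quaternion [x, y, z, w].
In Python, from workcell import status, viewer, manip gives the robot as it stands.
- The arm moves only by the tool play_rows, never from a script. Its argument "plan" is one flat list of numbers, 7 for each row, row after row: the turn, a rotation vector about the tool's x, y, z in degrees, then the shift along the tool's x, y, z in m, then the opening, from 0 (shut) to 1 (fully open). In form: [ax, ay, az, dx, dy, dz, grip, ax, ay, az, dx, dy, dz, grip, ...]. A call has 1 to 20 rows; each row is the pose to reach, as a shift and turn from the pose commanded when the call began, along the tool's axes at that moment; what a row does not reach only later rows make up. A row lasts 1/8 s, in which the tool goes at most 62.5 mm and 10.7 degrees, less where a joint would pass 70% of its speed; a pose out of reach is approached as far as the arm can. A call with a gripper value outside its range is refused whole. The fingers move at their own pace and stop on an object; "squeeze" is the grip in N (left out, the last holds). Time passes only in rows, so rows that repeat a pose let the fingers close. It gives the time, the measured TCP pose, the force, the opening and the grip force at its end, in the units of the state.
- status.get_obs(): the state, without advancing time (a new reading comes with each control period).
- viewer.camera(name): name is "scene" or "side" or "wrist"; returns the picture (480x640x3 uint8, red, green, blue); there is no depth.
- viewer.camera_model(name): a dict with "fx", "fy", "cx", "cy" (pixels), "R" (3x3) and "t" (3): a world point X has camera coordinates R X + t. Camera axes: x right, y down, z forward; pixel columns grow to the right and rows downward; lengths in m; the calibration is good to about 2 mm. The wrist camera is an equidistant fisheye: a pixel r from the principal point sees the ray r / f radians off the axis. A picture is of the moment at which its call begins: read the wrist's pose just before it. camera_model takes no time and is no camera call; for the wrist camera it gives the pose at the moment of the call.
- manip.hand_in(): hands the job in; it is judged then, once.
The state is a dict: "clock": time; "joint_pos": joint angles; "joint_velocities": joint speeds; "tau": joint torques, N m; "position": TCP position; "ee_rot": TCP orientation; "ft_force": force on the tool from outside, world axes, zero at the start; "torque": the same for the moment, N m; "grip_width": opening from 0.0 (shut) to 1.0 (fully open); "grasp_force": force on a finger pad.
Only numpy, scipy, OpenCV 4.12 (cv2) and the standard library are available. Lean on these libraries where they do the work, as an engineer would, in place of code of your own. Each camera call takes 0.05 s, during which the arm holds its last target. There are 200 camera calls.

## Working session

There is one attempt and no reset: what is moved stays moved. The work goes in short steps, Python scripts to look and compute and a tool call to move; the robot and the scene stay as the last step left them, time stands still between calls to the robot, and variables do not carry over. Pictures are saved under pics/ and viewed, at most 14 in all, crops included, and the job is handed in when it is done.

Besides the shell and the picture viewer there is one more tool, called after ">>>" by a JSON object that holds its "fn" and its "kwargs". play_rows: Moves the arm, as the interface text tells. Its arguments: {"type":"object","properties":{"plan":{"type":"array","items":{"type":"number"}},"squeeze":{"type":"number"}},"required":["plan"]}

```bash
mkdir -p pics; ls
python3 - <<'E'
from workcell import status, viewer, manip
import cv2,numpy as np
o=status.get_obs();print(o['clock'],o['position'],o['ee_rot'],o['grip_width'],manip.tip_extent)
for n in ['scene','side','wrist']:
    m=viewer.camera_model(n);print(n,m)
    cv2.imwrite(f'pics/{n}0.png',viewer.camera(n)[:,:,::-1])
E
```

```text
pics
0.0 [ 0.24827676 -0.57317972  0.24451462] [ 9.79181732e-01  2.02984268e-01 -1.85202732e-04 -6.98714702e-04] 0.9976996210772084 0.014
scene {'fx': 499.5543213685349, 'fy': 499.5543213685349, 'cx': 322.45947073917495, 'cy': 233.46244005581227, 'R': array([[-7.96323766e-01, -6.04870183e-01,  7.22461891e-04],
       [-2.57094222e-01,  3.37388086e-01, -9.05578180e-01],
       [ 5.47513489e-01, -7.21319167e-01, -4.24178781e-01]]), 't': array([0.44923599, 0.2131426 , 0.76612067])}
side {'fx': 433.7322323233176, 'fy': 433.7322323233176, 'cx': 327.49697498326066, 'cy': 229.28796903841365, 'R': array([[-0.9984185 , -0.05512834, -0.011017  ],
       [-0.01695714,  0.4821542 , -0.87592224],
       [ 0.05360003, -0.87435015, -0.48232649]]), 't': array([0.59976574, 0.07387028, 0.87228385])}
wrist {'fx': 371.64829954431775, 'fy': 371.64829954431775, 'cx': 325.00331645763094, 'cy': 242.8428293829748, 'R': array([[ 3.97861712e-01, -9.17445255e-01, -5.12409921e-04],
       [-8.66800738e-01, -3.76081961e-01,  3.27442880e-01],
       [-3.00603624e-01, -1.29832827e-01, -9.44870837e-01]]), 't': array([-0.62446259, -0.04341768,  0.3806098 ])}
```

View pics/scene0.png

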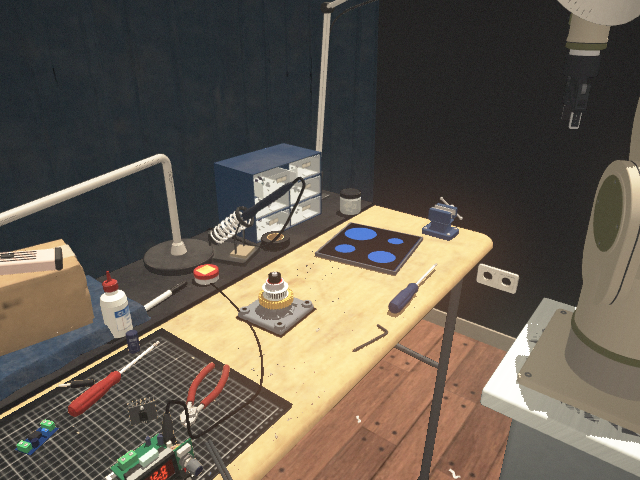

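View pics/side0.png

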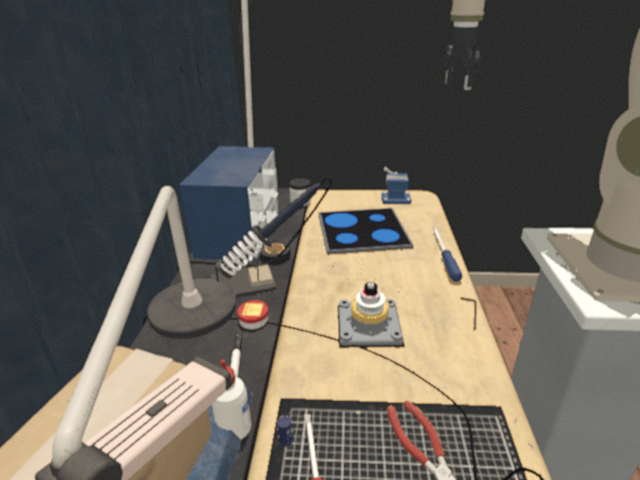

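The scene picture shows the shaft top at about (275,274), with blue pockets at (361,234), (396,241), (345,248) and (382,257). In the side picture the shaft top is at (371,285), and the pockets are at (341,220), (377,217), (347,239) and (385,236). The jar is at (350,202) in the scene picture.

```bash
cat > h.py <<'E'
import numpy as np,cv2
from workcell import status, viewer, manip
from scipy.spatial.transform import Rotation as Ro
def ray(m,u,v,fish=False):
    x=(u-m['cx'])/m['fx'];y=(v-m['cy'])/m['fy']
    if fish:
        r=np.hypot(x,y);d=np.array([np.sin(r)*x/r,np.sin(r)*y/r,np.cos(r)])
    else: d=np.array([x,y,1.])
    return -m['R'].T@m['t'], m['R'].T@d
def atz(m,u,v,z,fish=False):
    c,d=ray(m,u,v,fish);return c+d*(z-c[2])/d[2]
def blue(img,amin=60):
    hsv=cv2.cvtColor(img,cv2.COLOR_RGB2HSV)
    k=cv2.inRange(hsv,(100,170,120),(120,255,255))
    n,l,s,c=cv2.connectedComponentsWithStats(k)
    return [(l==i) for i in range(1,n) if s[i,4]>amin]
def pockets(n,img,m):
    out=[]
    for k in blue(img):
        p=np.argwhere(k)
        w=np.array([atz(m,q[1],q[0],.007,n=='wrist')[:2] for q in p])
        h=cv2.convexHull((w*1e4).astype(np.float32));a=cv2.contourArea(h)/1e8
        out.append((w.mean(0).round(4),round(2e3*np.sqrt(a/np.pi),1),p.mean(0).round()))
    return out
def rel(P,yaw=None):
    "shift in tool axes from present measured TCP to P (world)"
    o=status.get_obs();return Ro.from_quat(o['ee_rot']).inv().apply(np.array(P)-o['position'])
E
python3 - <<'E'
from h import *
for n in ['scene','side']:
    m=viewer.camera_model(n);img=cv2.imread(f'pics/{n}0.png')[:,:,::-1].copy()
    for p in pockets(n,img,m):print(n,p)
a=ray(viewer.camera_model('scene'),275,272);b=ray(viewer.camera_model('side'),371,283.5)
A=np.c_[a[1],-b[1]];s=np.linalg.lstsq(A,b[0]-a[0],rcond=None)[0]
print(a[0]+a[1]*s[0],b[0]+b[1]*s[1])
print(atz(viewer.camera_model('scene'),275,272,.085),atz(viewer.camera_model('side'),371,283.5,.085))
m=viewer.camera_model('scene');print('jar',atz(m,350,194,.058))
print('cover corners',[atz(m,*q,.017)[:2].round(3) for q in [(242,311),(281,326),(308,308),(272,296)]])
print(Ro.from_quat(status.get_obs()['ee_rot']).as_matrix().round(3))
print('wristcam pos',(-viewer.camera_model('wrist')['R'].T@viewer.camera_model('wrist')['t']))
E
```

```text
side (array([ 0.578 , -0.1693]), np.float64(75.2), array([220., 341.]))
side (array([ 0.4903, -0.1848]), np.float64(34.8), array([217., 377.]))
side (array([ 0.4758, -0.0972]), np.float64(59.3), array([235., 385.]))
side (array([ 0.5629, -0.0823]), np.float64(45.9), array([238., 346.]))
[0.51995244 0.19543438 0.0861714 ] [0.51986433 0.1966894  0.08444374]
[0.52138278 0.19392227 0.085     ] [0.51990998 0.19745835 0.085     ]
jar [ 0.67607548 -0.26611778  0.058     ]
cover corners [array([0.557, 0.246]), array([0.472, 0.238]), array([0.469, 0.167]), array([0.548, 0.177])]
[[ 0.918  0.398 -0.   ]
 [ 0.398 -0.918  0.001]
 [-0.    -0.001 -1.   ]]
wristcam pos [ 0.325241   -0.53984813  0.37363659]
```

Run:
```python
from h import *
S=viewer.camera_model('scene');D=viewer.camera_model('side')
for p,q in [((303,183),(328,181)),((240,222),(265,232)),((292,197),(312,190))]:
    a=ray(S,*p);b=ray(D,*q)
    s=np.linalg.lstsq(np.c_[a[1],-b[1]],b[0]-a[0],rcond=None)[0];print(a[0]+a[1]*s[0],b[0]+b[1]*s[1])
print(rel([.50,-.14,.22]))
o=status.get_obs();R=Ro.from_quat(o['ee_rot']);print((R.inv()*Ro.from_quat([1,0,0,0])).as_rotvec(degrees=True))
```

```text
[0.59652245 0.02187364 0.18551541] [0.59654091 0.0217279  0.18586951]
[0.70515678 0.09820545 0.09810492] [0.70663106 0.0894086  0.11432424]
[0.62572946 0.02281692 0.14915894] [0.62708231 0.01598885 0.16500069]
[ 0.40315556 -0.29746839  0.0250097 ]
[-6.06460410e-02  1.61223186e-02  2.34255665e+01]
```

>>> {"fn": "play_rows", "kwargs": {"plan": [0,0,-156.6,0.403,-0.297,0.01,1,0,0,-156.6,0.403,-0.297,0.01,1,0,0,-156.6,0.403,-0.297,0.01,1,0,0,-156.6,0.403,-0.297,0.01,1,0,0,-156.6,0.403,-0.297,0.01,1,0,0,-156.6,0.403,-0.297,0.01,1,0,0,-156.6,0.403,-0.297,0.01,1,0,0,-156.6,0.403,-0.297,0.01,1,0,0,-156.6,0.403,-0.297,0.01,1,0,0,-156.6,0.403,-0.297,0.01,1,0,0,-156.6,0.403,-0.297,0.01,1,0,0,-156.6,0.403,-0.297,0.01,1,0,0,-156.6,0.403,-0.297,0.01,1,0,0,-156.6,0.403,-0.297,0.01,1,0,0,-156.6,0.403,-0.297,0.01,1,0,0,-156.6,0.403,-0.297,0.01,1,0,0,-156.6,0.403,-0.297,0.01,1]}}

```text
clock: 2.28
position: [0.5001, -0.1408, 0.2352]
ee_rot: [0.001, 1.0, -0.0, -0.0]
ft_force: [0.0, 0.5, 0.3]
grip_width: 1.001
grasp_force: 0.0
```

Run:
```python
from h import *
o=status.get_obs();print(o['clock'],o['position'],o['joint_pos'].round(2) if hasattr(o['joint_pos'],'round') else o['joint_pos']);R=Ro.from_quat(o['ee_rot']);print(R.as_matrix().round(3))
print((R.inv()*Ro.from_matrix(np.diag([-1,1,-1]))).as_rotvec(degrees=True))
m=viewer.camera_model('wrist');img=viewer.camera('wrist');cv2.imwrite('pics/w1.png',img[:,:,::-1])
for p in pockets('wrist',img,m):print(p)
print('to (.49,.196,.2)',rel([.49,.196,.2]))
```

```text
2.275 [ 0.50011766 -0.14082059  0.2352227 ] [ 0.78  0.16 -0.65  1.72  0.1   1.29  1.68]
[[-1.     0.002 -0.   ]
 [ 0.002  1.    -0.   ]
 [ 0.    -0.    -1.   ]]
[-0.00222542 -0.00671557 -0.12805777]
(array([ 0.4705, -0.0974]), np.float64(56.3), array([176., 370.]))
(array([ 0.4903, -0.1839]), np.float64(37.2), array([196., 282.]))
(array([ 0.5767, -0.1689]), np.float64(76.9), array([277., 299.]))
(array([ 0.5626, -0.0817]), np.float64(47.2), array([264., 382.]))
to (.49,.196,.2) [0.01069151 0.33675832 0.03523231]
```

>>> {"fn": "play_rows", "kwargs": {"plan": [0,0,0,0.01,0.19,0.035,0.6,0,0,0,0.01,0.19,0.035,0.6,0,0,0,0.01,0.19,0.035,0.6,0,0,0,-0.02,0.336,0.035,0.6,0,0,0,-0.02,0.336,0.035,0.6,0,0,0,-0.02,0.336,0.035,0.6,0,0,0,-0.02,0.336,0.035,0.6,0,0,0,-0.02,0.336,0.035,0.6,0,0,0,-0.02,0.336,0.035,0.6]}}

```text
clock: 3.45
position: [0.5203, 0.1937, 0.2003]
ee_rot: [0.001, 1.0, -0.0, 0.0]
ft_force: [0.8, -0.3, -0.2]
grip_width: 0.599
grasp_force: 0.0
```

Run:
```python
from h import *
o=status.get_obs();print(o['clock'],o['position'],o['grip_width'],manip.tip_extent)
m=viewer.camera_model('wrist');img=viewer.camera('wrist');cv2.imwrite('pics/w2.png',img[:,:,::-1])
```

```text
3.45 [0.52033716 0.19368515 0.20029742] 0.5987674767799747 0.014
```

View pics/w2.png

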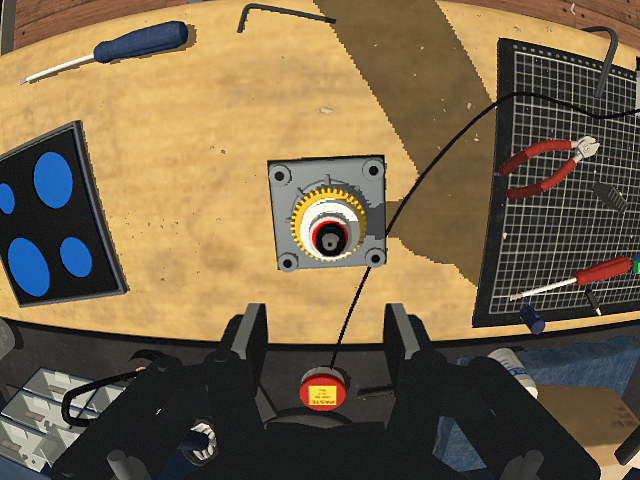

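The wrist picture shows the shaft end at about (331,241) and the cover's boss holes at (280,175), (373,170), (375,258) and (288,263).

Run:
```python
from h import *
m=viewer.camera_model('wrist')
print(atz(m,331,241,.085,1))
c=[atz(m,*q,.017,1)[:2] for q in [(280,175),(373,170),(375,258),(288,263)]];print(np.mean(c,0),c)
```

```text
[0.51853113 0.19768762 0.085     ]
[0.52035633 0.19694034] [array([0.48241614, 0.15524501]), array([0.47816815, 0.23412844]), array([0.55802974, 0.23873147]), array([0.56281128, 0.15965644])]
```

>>> {"fn": "play_rows", "kwargs": {"plan": [0,0,0,0.001,0.003,0.05,0.5,0,0,0,0.001,0.003,0.09,0.5,0,0,0,0.001,0.003,0.112,0.5,0,0,0,0.001,0.003,0.112,0.5,0,0,0,0.001,0.003,0.112,0.5], "squeeze": 40}}

```text
clock: 4.12
position: [0.5198, 0.1981, 0.0895]
ee_rot: [0.0, 1.0, 0.0, 0.001]
ft_force: [0.2, 0.5, -0.4]
grip_width: 0.499
grasp_force: 0.0
```

>>> {"fn": "play_rows", "kwargs": {"plan": [0,0,0,0,-0.001,0.001,0.15,0,0,0,0,-0.001,0.001,0.15,0,0,0,0,-0.001,0.001,0.15,0,0,0,0,-0.001,0.001,0.15,0,0,0,0,-0.001,0.001,0.15,0,0,0,0,-0.001,0.001,0.15,0,0,0,0,-0.001,0.001,0.15]}}

```text
clock: 5.0
position: [0.5198, 0.1972, 0.0885]
ee_rot: [-0.0, 1.0, -0.0, 0.001]
ft_force: [-1.1, -1.0, 6.4]
grip_width: 0.226
grasp_force: 39.0
```

Run:
```python
from h import *
img=viewer.camera('wrist');cv2.imwrite('pics/w3.png',img[150:450,120:520,::-1])
```

```text
(no output)
```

View pics/w3.png

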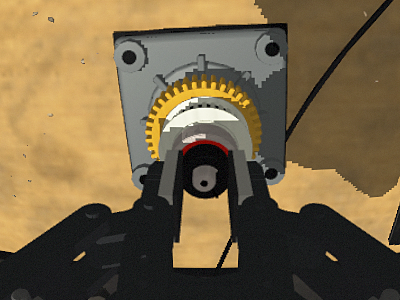

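>>> {"fn": "play_rows", "kwargs": {"plan": [0,0,0,0,0,-0.025,0.15,0,0,0,0,0,-0.05,0.15,0,0,0,0.01,0,-0.075,0.15,0,0,0,0.03,-0.04,-0.08,0.15,0,0,0,0.03,-0.09,-0.08,0.15,0,0,0,0.03,-0.14,-0.08,0.15,0,0,0,0.03,-0.19,-0.08,0.15,0,0,0,0.03,-0.24,-0.08,0.15,0,0,0,0.03,-0.29,-0.08,0.15,0,0,0,0.03,-0.34,-0.06,0.15,0,0,0,0.03,-0.37,-0.03,0.15,0,0,0,0.03,-0.381,0,0.15,0,0,0,0.03,-0.381,0.02,0.15,0,0,0,0.03,-0.381,0.02,0.15,0,0,0,0.03,-0.381,0.02,0.15,0,0,0,0.03,-0.381,0.02,0.15], "squeeze": 50}}

```text
clock: 7.05
position: [0.49, -0.1836, 0.0685]
ee_rot: [-0.001, 1.0, -0.0, 0.001]
ft_force: [0.3, 0.7, -0.1]
grip_width: 0.221
grasp_force: 49.6
```

```bash
cat > look.py <<'E'
from h import *
import sys
o=status.get_obs();print(o['clock'],o['position'].round(4),round(o['grip_width'],3))
m=viewer.camera_model('wrist');img=viewer.camera('wrist')
if len(sys.argv)>1: cv2.imwrite(f'pics/{sys.argv[1]}.png',img[130:450,80:560,::-1])
for p in pockets('wrist',img,m):print(p)
E
python3 look.py w4
```

```text
7.05 [ 0.49   -0.1836  0.0685] 0.221
(array([ 0.4745, -0.0973]), np.float64(60.3), array([248., 474.]))
(array([ 0.4884, -0.1839]), np.float64(35.9), array([272., 325.]))
(array([ 0.5564, -0.0762]), np.float64(35.0), array([361., 482.]))
(array([ 0.5769, -0.1824]), np.float64(56.2), array([391., 327.]))
```

View pics/w4.png

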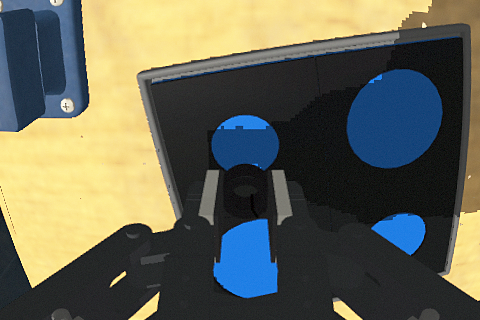

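The collar is held level between the pads, and its pocket (crop (245,142)) is straight below. I'll lower it in steps and then release.

>>> {"fn": "play_rows", "kwargs": {"plan": [0,0,0,0,0,0.02,0.15,0,0,0,0,0,0.033,0.15,0,0,0,0,0,0.039,0.15,0,0,0,0,0,0.0425,0.15,0,0,0,0,0,0.0425,0.15,0,0,0,0,0,0.0425,0.15]}}

```text
clock: 7.85
position: [0.4887, -0.1835, 0.0255]
ee_rot: [-0.0, 1.0, -0.0, -0.001]
ft_force: [-8.4, 2.6, 13.4]
grip_width: 0.225
grasp_force: 51.1
```

>>> {"fn": "play_rows", "kwargs": {"plan": [0,0,0,0,0,-0.0005,0.3,0,0,0,0,0,-0.0005,0.45,0,0,0,0,0,-0.0005,0.45,0,0,0,0,0,-0.0005,0.45,0,0,0,0,0,-0.03,0.45,0,0,0,0,0,-0.08,0.5,0,0,0,0,0,-0.12,0.5,0,0,0,0,0,-0.15,0.5,0,0,0,0,0,-0.15,0.5,0,0,0,0,0,-0.15,0.5]}}

```text
clock: 9.1
position: [0.4888, -0.1838, 0.1741]
ee_rot: [-0.0, 1.0, 0.0, -0.0]
ft_force: [0.2, -0.3, 0.1]
grip_width: 0.504
grasp_force: 0.0
```

```bash
python3 look.py w5
```

```text
9.1 [ 0.4888 -0.1838  0.1741] 0.504
(array([ 0.4561, -0.1047]), np.float64(34.2), array([186., 421.]))
(array([ 0.4898, -0.1876]), np.float64(36.0), array([224., 321.]))
(array([ 0.4907, -0.1824]), np.float64(9.8), array([225., 327.]))
(array([ 0.5762, -0.1709]), np.float64(75.5), array([315., 339.]))
(array([ 0.5628, -0.0819]), np.float64(46.8), array([301., 435.]))
```

View pics/w5.png

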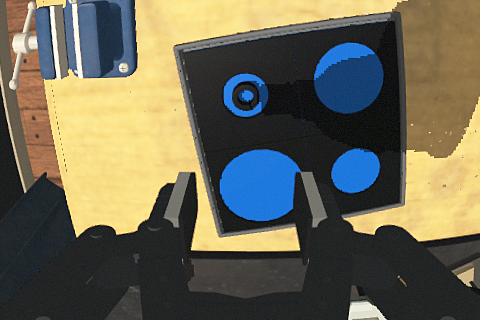

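The collar is lying in its pocket at crop (245,96). The bearing is next.

>>> {"fn": "play_rows", "kwargs": {"plan": [0,0,0,0,0.06,0,0.7,0,0,0,0,0.12,0,0.7,0,0,0,0,0.18,0,0.7,0,0,0,0,0.24,0,0.7,0,0,0,-0.01,0.3,0,0.7,0,0,0,-0.02,0.35,0,0.7,0,0,0,-0.031,0.381,0,0.7,0,0,0,-0.031,0.381,0.03,0.7,0,0,0,-0.031,0.381,0.06,0.7,0,0,0,-0.031,0.381,0.085,0.7,0,0,0,-0.031,0.381,0.098,0.7,0,0,0,-0.031,0.381,0.098,0.7,0,0,0,-0.031,0.381,0.098,0.7]}}

```text
clock: 10.78
position: [0.5205, 0.1975, 0.0776]
ee_rot: [-0.0, 1.0, 0.0, 0.0]
ft_force: [0.2, -0.1, 1.3]
grip_width: 0.702
grasp_force: 0.0
```

>>> {"fn": "play_rows", "kwargs": {"plan": [0,0,0,0,0,0.001,0.25,0,0,0,0,0,0.001,0.25,0,0,0,0,0,0.001,0.25,0,0,0,0,0,0.001,0.25,0,0,0,0,0,0.001,0.25,0,0,0,0,0,0.001,0.25,0,0,0,0,0,0.001,0.25]}}

```text
clock: 11.65
position: [0.5205, 0.1972, 0.0768]
ee_rot: [-0.0, 1.0, -0.0, 0.001]
ft_force: [-1.5, -1.9, 6.2]
grip_width: 0.339
grasp_force: 48.8
```

>>> {"fn": "play_rows", "kwargs": {"plan": [0,0,0,0,0,-0.025,0.25,0,0,0,0,0,-0.05,0.25,0,0,0,0.015,0,-0.075,0.25,0,0,0,0.03,-0.03,-0.08,0.25,0,0,0,0.03,-0.08,-0.08,0.25,0,0,0,0.03,-0.13,-0.08,0.25,0,0,0,0.03,-0.18,-0.08,0.25,0,0,0,0.03,-0.23,-0.08,0.25,0,0,0,0.02,-0.27,-0.06,0.25,0,0,0,-0.02,-0.279,-0.03,0.25,0,0,0,-0.042,-0.279,0,0.25,0,0,0,-0.042,-0.279,0.02,0.25,0,0,0,-0.042,-0.279,0.02,0.25,0,0,0,-0.042,-0.279,0.02,0.25,0,0,0,-0.042,-0.279,0.02,0.25]}}

```text
clock: 13.52
position: [0.5625, -0.082, 0.0572]
ee_rot: [-0.0, 1.0, -0.001, 0.001]
ft_force: [0.1, -0.0, -0.9]
grip_width: 0.337
grasp_force: 49.5
```

```bash
python3 look.py w6
```

```text
13.525 [ 0.5625 -0.082   0.0572] 0.337
(array([ 0.4754, -0.0952]), np.float64(61.7), array([115., 298.]))
(array([ 0.4908, -0.1806]), np.float64(37.2), array([154., 137.]))
(array([ 0.4894, -0.1872]), np.float64(7.4), array([153., 126.]))
(array([ 0.5755, -0.1678]), np.float64(77.1), array([300., 178.]))
(array([ 0.5549, -0.0817]), np.float64(41.2), array([270., 326.]))
(array([ 0.5838, -0.0821]), np.float64(9.4), array([318., 325.]))
```

View pics/w6.png

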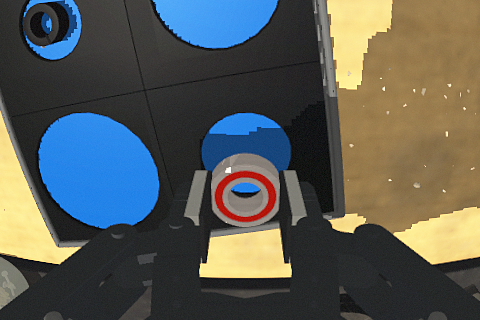

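The bearing is held level at crop (246,190), above its pocket at (247,150).

>>> {"fn": "play_rows", "kwargs": {"plan": [0,0,0,0,0,0.015,0.25,0,0,0,0,0,0.024,0.25,0,0,0,0,0,0.028,0.25,0,0,0,0,0,0.0312,0.25,0,0,0,0,0,0.0312,0.25,0,0,0,0,0,0.0312,0.25]}}

```text
clock: 14.32
position: [0.5618, -0.0816, 0.0257]
ee_rot: [-0.0, 1.0, -0.0, -0.001]
ft_force: [-9.2, 0.2, 16.4]
grip_width: 0.339
grasp_force: 51.2
```

>>> {"fn": "play_rows", "kwargs": {"plan": [0,0,0,0,0,-0.0005,0.45,0,0,0,0,0,-0.0005,0.6,0,0,0,0,0,-0.0005,0.6,0,0,0,0,0,-0.0005,0.6,0,0,0,0,0,-0.03,0.6,0,0,0,0.03,0,-0.08,0.7,0,0,0,0.07,0,-0.12,0.8,0,0,0,0.07,0,-0.15,0.8,0,0,0,0.07,0,-0.15,0.8,0,0,0,0.07,0,-0.15,0.8]}}

```text
clock: 15.58
position: [0.492, -0.0819, 0.1741]
ee_rot: [-0.0, 1.0, -0.0, -0.0]
ft_force: [-0.4, 0.5, -0.2]
grip_width: 0.799
grasp_force: 0.0
```

```bash
python3 look.py w7
```

```text
15.575 [ 0.492  -0.0819  0.1741] 0.799
(array([ 0.474 , -0.0976]), np.float64(61.1), array([202., 306.]))
(array([ 0.4898, -0.1832]), np.float64(36.9), array([221., 207.]))
(array([ 0.5692, -0.1665]), np.float64(74.4), array([304., 234.]))
(array([ 0.5572, -0.0825]), np.float64(46.8), array([293., 325.]))
```

View pics/w7.png

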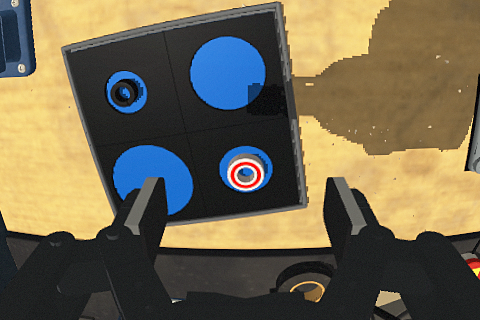

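Collar and bearing both lie in their pockets (crop (125,92) and (245,173)). On to the pulley.

>>> {"fn": "play_rows", "kwargs": {"plan": [0,0,0,0,0.06,0,0.85,0,0,0,0,0.12,0,0.85,0,0,0,-0.005,0.18,0,0.85,0,0,0,-0.015,0.235,0,0.85,0,0,0,-0.028,0.279,0,0.85,0,0,0,-0.028,0.279,0.03,0.85,0,0,0,-0.028,0.279,0.06,0.85,0,0,0,-0.028,0.279,0.09,0.85,0,0,0,-0.028,0.279,0.1155,0.85,0,0,0,-0.028,0.279,0.1155,0.85,0,0,0,-0.028,0.279,0.1155,0.85,0,0,0,-0.028,0.279,0.1155,0.85]}}

```text
clock: 17.12
position: [0.5207, 0.1975, 0.0601]
ee_rot: [-0.0, 1.0, 0.0, 0.001]
ft_force: [0.8, -0.1, 0.7]
grip_width: 0.849
grasp_force: 0.0
```

>>> {"fn": "play_rows", "kwargs": {"plan": [0,0,0,0,0,0,0.4,0,0,0,0,0,0,0.4,0,0,0,0,0,0,0.4,0,0,0,0,0,0,0.4,0,0,0,0,0,0,0.4,0,0,0,0,0,0,0.4,0,0,0,0,0,0,0.4]}}

```text
clock: 18.0
position: [0.5205, 0.1973, 0.0602]
ee_rot: [-0.0, 1.0, -0.0, 0.001]
ft_force: [-2.9, -1.5, 8.7]
grip_width: 0.513
grasp_force: 49.7
```

>>> {"fn": "play_rows", "kwargs": {"plan": [0,0,0,0,0,-0.025,0.4,0,0,0,0,0,-0.05,0.4,0,0,0,0.01,0,-0.08,0.4,0,0,0,0.03,-0.03,-0.09,0.4,0,0,0,0.04,-0.08,-0.09,0.4,0,0,0,0.0445,-0.13,-0.09,0.4,0,0,0,0.0445,-0.18,-0.09,0.4,0,0,0,0.0445,-0.23,-0.08,0.4,0,0,0,0.0445,-0.27,-0.05,0.4,0,0,0,0.0445,-0.294,-0.03,0.4,0,0,0,0.0445,-0.294,-0.01,0.4,0,0,0,0.0445,-0.294,0,0.4,0,0,0,0.0445,-0.294,0,0.4,0,0,0,0.0445,-0.294,0,0.4,0,0,0,0.0445,-0.294,0,0.4]}}

```text
clock: 19.88
position: [0.4762, -0.0966, 0.0598]
ee_rot: [-0.0, 1.0, -0.0, 0.001]
ft_force: [0.1, -0.3, -1.0]
grip_width: 0.51
grasp_force: 52.5
```

```bash
python3 look.py w8
```

```text
19.875 [ 0.4762 -0.0966  0.0598] 0.51
(array([ 0.4579, -0.1065]), np.float64(39.0), array([249., 307.]))
(array([ 0.4877, -0.1819]), np.float64(36.4), array([297., 179.]))
(array([ 0.5015, -0.0968]), np.float64(11.8), array([322., 325.]))
(array([ 0.5548, -0.0838]), np.float64(44.1), array([391., 345.]))
(array([ 0.5733, -0.1343]), np.float64(12.3), array([410., 269.]))
(array([ 0.5997, -0.1805]), np.float64(23.9), array([430., 211.]))
```

View pics/w8.png

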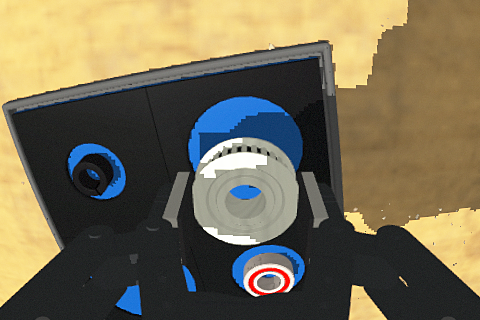

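The pulley is held level and centred over its pocket at crop (246,140). I'll lower it.

>>> {"fn": "play_rows", "kwargs": {"plan": [0,0,0,0,0,0.016,0.4,0,0,0,0,0,0.026,0.4,0,0,0,0,0,0.031,0.4,0,0,0,0,0,0.0343,0.4,0,0,0,0,0,0.0343,0.4,0,0,0,0,0,0.0343,0.4]}}

```text
clock: 20.68
position: [0.4754, -0.0966, 0.0252]
ee_rot: [-0.0, 1.0, -0.0, -0.0]
ft_force: [-5.9, 2.0, 8.8]
grip_width: 0.508
grasp_force: 53.4
```

>>> {"fn": "play_rows", "kwargs": {"plan": [0,0,0,0,0,-0.0003,0.6,0,0,0,0,0,-0.0003,0.75,0,0,0,0,0,-0.0003,0.75,0,0,0,0,0,-0.0003,0.75,0,0,0,0,0,-0.03,0.75,0,0,0,0,0,-0.08,0.9,0,0,0,0,0,-0.12,1,0,0,0,0,0,-0.15,1,0,0,0,0,0,-0.15,1,0,0,0,0,0,-0.15,1]}}

```text
clock: 21.92
position: [0.4753, -0.0969, 0.1742]
ee_rot: [-0.0, 1.0, -0.0, -0.0]
ft_force: [-0.2, -0.4, 0.1]
grip_width: 0.999
grasp_force: 0.0
```

```bash
python3 look.py w9
```

```text
21.925 [ 0.4753 -0.0969  0.1742] 0.999
(array([ 0.4659, -0.1033]), np.float64(60.5), array([212., 318.]))
(array([ 0.4894, -0.1839]), np.float64(36.9), array([239., 224.]))
(array([ 0.576 , -0.1657]), np.float64(74.8), array([326., 253.]))
(array([ 0.5567, -0.0837]), np.float64(46.4), array([309., 340.]))
```

View pics/w9.png

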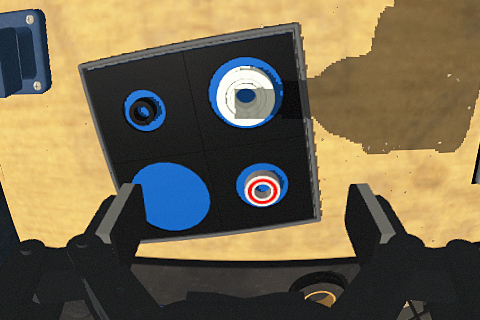

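Three parts are seated, with the pulley at crop (245,93). The gear is the last one.

>>> {"fn": "play_rows", "kwargs": {"plan": [0,0,0,0,0.06,0,1,0,0,0,0,0.12,0,1,0,0,0,-0.01,0.18,0,1,0,0,0,-0.03,0.24,0,1,0,0,0,-0.045,0.294,0,1,0,0,0,-0.045,0.294,0.03,1,0,0,0,-0.045,0.294,0.06,1,0,0,0,-0.045,0.294,0.09,1,0,0,0,-0.045,0.294,0.115,1,0,0,0,-0.045,0.294,0.1325,1,0,0,0,-0.045,0.294,0.1325,1,0,0,0,-0.045,0.294,0.1325,1,0,0,0,-0.045,0.294,0.1325,1]}}

```text
clock: 23.6
position: [0.5211, 0.1974, 0.0432]
ee_rot: [-0.0, 1.0, 0.0, 0.001]
ft_force: [0.1, 0.4, 0.4]
grip_width: 0.999
grasp_force: 0.0
```

>>> {"fn": "play_rows", "kwargs": {"plan": [0,0,0,0,0,0,0.55,0,0,0,0,0,0,0.55,0,0,0,0,0,0,0.55,0,0,0,0,0,0,0.55,0,0,0,0,0,0,0.55,0,0,0,0,0,0,0.55,0,0,0,0,0,0,0.55]}}

```text
clock: 24.48
position: [0.5209, 0.1972, 0.0432]
ee_rot: [-0.0, 1.0, -0.0, 0.0]
ft_force: [-3.4, -1.2, 8.3]
grip_width: 0.698
grasp_force: 52.2
```

>>> {"fn": "play_rows", "kwargs": {"plan": [0,0,0,0,0,-0.025,0.55,0,0,0,0,0,-0.05,0.55,0,0,0,0.01,0,-0.08,0.55,0,0,0,0.03,-0.03,-0.1,0.55,0,0,0,0.03,-0.08,-0.1,0.55,0,0,0,0.03,-0.13,-0.1,0.55,0,0,0,0.03,-0.18,-0.1,0.55,0,0,0,0.03,-0.23,-0.1,0.55,0,0,0,0.02,-0.28,-0.1,0.55,0,0,0,0,-0.32,-0.1,0.55,0,0,0,-0.03,-0.35,-0.09,0.55,0,0,0,-0.056,-0.366,-0.06,0.55,0,0,0,-0.056,-0.366,-0.035,0.55,0,0,0,-0.056,-0.366,-0.017,0.55,0,0,0,-0.056,-0.366,-0.017,0.55,0,0,0,-0.056,-0.366,-0.017,0.55,0,0,0,-0.056,-0.366,-0.017,0.55]}}

```text
clock: 26.6
position: [0.5773, -0.1689, 0.0606]
ee_rot: [-0.0, 1.0, -0.0, 0.001]
ft_force: [-0.1, 0.6, -1.4]
grip_width: 0.696
grasp_force: 55.7
```

```bash
python3 look.py w10
```

```text
26.6 [ 0.5773 -0.1689  0.0606] 0.696
(array([ 0.4778, -0.1098]), np.float64(57.8), array([ 95., 444.]))
(array([ 0.4909, -0.1833]), np.float64(37.9), array([116., 296.]))
(array([ 0.4742, -0.0937]), np.float64(11.9), array([ 91., 475.]))
(array([ 0.489 , -0.1838]), np.float64(12.3), array([112., 295.]))
(array([ 0.5568, -0.1695]), np.float64(61.3), array([245., 324.]))
(array([ 0.5583, -0.0876]), np.float64(45.4), array([247., 472.]))
(array([ 0.5643, -0.0788]), np.float64(8.4), array([258., 486.]))
(array([ 0.6047, -0.1693]), np.float64(16.6), array([324., 325.]))
```

View pics/w10.png

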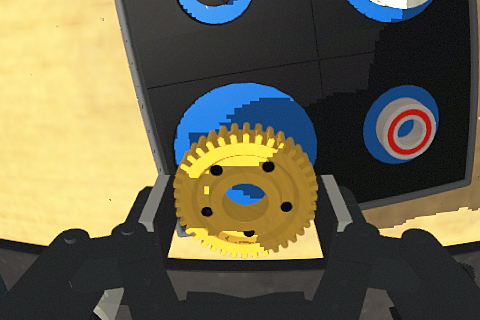

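The gear is held level and centred at crop (246,190), with its pocket beneath.

>>> {"fn": "play_rows", "kwargs": {"plan": [0,0,0,0,0,0.018,0.55,0,0,0,0,0,0.029,0.55,0,0,0,0,0,0.0345,0.55,0,0,0,0,0,0.0384,0.55,0,0,0,0,0,0.0384,0.55,0,0,0,0,0,0.0384,0.55]}}

```text
clock: 27.4
position: [0.5766, -0.1686, 0.0223]
ee_rot: [-0.0, 1.0, -0.0, -0.0]
ft_force: [-9.3, 3.2, 15.4]
grip_width: 0.696
grasp_force: 57.7
```

>>> {"fn": "play_rows", "kwargs": {"plan": [0,0,0,0,0,-0.0003,0.75,0,0,0,0,0,-0.0003,0.9,0,0,0,0,0,-0.0003,0.9,0,0,0,0,0,-0.0003,0.9,0,0,0,0,0,-0.03,0.9,0,0,0,0.03,0,-0.08,1,0,0,0,0.06,0,-0.12,1,0,0,0,0.09,0,-0.15,1,0,0,0,0.09,0,-0.15,1,0,0,0,0.09,0,-0.15,1]}}

```text
clock: 28.65
position: [0.4868, -0.169, 0.1705]
ee_rot: [0.0, 1.0, -0.0, -0.0]
ft_force: [0.2, 0.4, -0.5]
grip_width: 0.999
grasp_force: 0.0
```

```bash
python3 look.py w11
```

```text
28.65 [ 0.4868 -0.169   0.1705] 0.999
(array([ 0.4553, -0.1051]), np.float64(32.8), array([187., 404.]))
(array([ 0.4892, -0.1895]), np.float64(34.9), array([227., 300.]))
(array([ 0.4907, -0.1824]), np.float64(8.8), array([229., 309.]))
(array([ 0.5637, -0.1715]), np.float64(75.0), array([306., 323.]))
(array([ 0.5571, -0.0856]), np.float64(46.1), array([299., 417.]))
(array([ 0.58 , -0.167]), np.float64(10.2), array([322., 327.]))
```

View pics/w11.png

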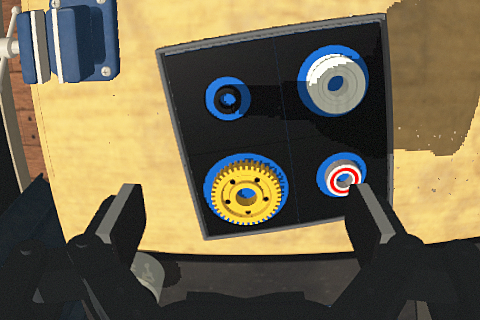

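All four parts lie in their pockets and the arm is clear of everything, so I'm handing in.

```bash
python3 -c "
from workcell import manip
print(manip.hand_in())"
```

```text
the job is handed in; nothing more can be done
None
```

The collar, bearing, pulley and gear are each lying in their own pocket, the jar was left untouched, and I handed the job in at about 29 s of the 102 s limit; the hand-in gave no verdict.

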